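# Unbolt and open the stone case

## Task

Open the wooden stone case by pressing and pushing only; nothing needs to be gripped or lifted. With one fingertip press the ribbed spring catch plate down and keep it down while the other finger pushes the bolt's upright knob away from the lid until the bolt is fully drawn, then let the catch spring up so that it locks the bolt open. Last, push the lid fully open, away from you, with the fingertips against the near edge of its raised panel, and leave the two brushes, the powder jar and the clear box by the case where they are.

Things in the scene. Friction and masses are not known exactly. Their poses are not given: they have to be found in the camera images.
- stone_case: Wooden tray 170 (x) x 240 (y) x 50 mm, fixed; origin: centre of its underside, on the table. At yaw 0 its x points away from the robot, y to the left. Two boards close its top, both 58 mm up: on the right (y -120 to -10 mm) the fixed deck with bolt (along y, on the line x +30) and catch plate (line x -30), on the left (y -8 to 112) the lid, which slides along x.
- catch_top (a point): Centre of the top of the ribbed steel catch plate, 32 mm along case x, 74 along y (y -80 to -6), 30 mm above the deck when up. It goes straight down wherever pressed, and a finger may slide along it while pressing. The bolt's knob stands beside it, 60 mm off in x centre to centre; nothing between them is over 21 mm above the deck.
- catch (a joint): How far the spring catch is pressed down, m: 0 up, 0.009 at the bottom stop. It frees the bolt from 0.0035 on. The spring takes about 2 N at the start and 5 N at the bottom.
- knob_top (a point): Centre of the top of the bolt's upright steel knob: 34 mm along case x, 12 along y, top 47 mm above the deck; at case x +30, y -38 mm when shut. On its +y (lid) side, where a finger pushes it, the highest things over the bolt bar are a strap, 13 mm above the deck, and from y = 0 the keeper on the lid, 14 mm.
- bolt (a joint): How far the bolt is drawn, m: 0 shut (tip 12 mm inside the keeper on the lid), 0.030 drawn to its stop; it moves along case -y. With the catch up it stops after 2 mm. Beyond 26 mm the released catch springs up behind it; let go earlier, the catch stays caught below the bolt's lug. Friction 1 to 2 N, no spring.
- panel_edge (a point): Middle of the upper front edge of the lid's raised panel. The panel is 110 mm along x, 86 mm along y and stands 14 mm above the lid board, whose top is level with the deck; its front face looks along the case's -x, with 29 mm of bare lid board before it.
- lid (a joint): How far the lid is slid open, m: 0 shut, 0.080 fully open at its stop; it moves along the case's +x. The bolt blocks it (about 1 mm of play) until drawn by more than 12 mm. Friction 1 to 2 N, it stays where it is left.
- flat_brush: Bystander: flat wide brush 82x37x9 mm lying on the deck beside the catch plate, at case x -70 mm; origin under its centre.
- powder_jar: Bystander: corked white jar 44 mm wide, 70 mm high, standing on the table some 20 mm beyond the case's -y side, at case x +70 mm; origin under its centre.
- small_brush: Bystander: red-handled brush 134x26x11 mm lying on the table along the case's -y side; origin under its centre.
- clear_box: Bystander: flat clear plastic box 108x68x28 mm lying on the table beyond the case's +y side; origin under its centre.

How it is judged (in metres and radians):
On the way, in this order (a step that is already met when the one before it is completed fails the run):
1. a finger presses the catch down while the bolt is still shut (value of joint catch above 0.0025 m and value of joint bolt below 0.005 m and contact force between the fingers and catch above 0.5 N), for 0.1 s.
2. the bolt is under way, pushed by one finger while another still holds the catch down (value of joint catch above 0.0025 m and value of joint bolt between 0.006 and 0.026 m and contact force between the fingers and catch above 0.5 N and contact force between the fingers and bolt above 0.2 N), for 0.04 s.
3. the bolt is fully drawn and the catch, let go, has sprung up behind it, with the lid still shut (value of joint catch below 0.0015 m and value of joint bolt above 0.025 m and value of joint lid below 0.01 m), for 0.1 s.
At the end, for the whole second after the job is handed in: The lid is slid open at least 73 of its 80 mm and at rest, the bolt is drawn at least 25 of its 30 mm and the catch is up again (less than 1.5 mm pressed) (value of joint lid above 0.073 m and value of joint bolt above 0.025 m and value of joint catch below 0.0015 m and velocity of joint lid between -0.005 and 0.005 m/s); the robot touches nothing.
It fails at once if the flat brush on the deck is moved by more than 20 mm (distance of flat_brush from where it was at the start of the episode above 0.02 m).
It fails at once if the powder jar is moved by more than 20 mm (distance of powder_jar from where it was at the start of the episode above 0.02 m).
It fails at once if the small brush is moved by more than 20 mm (distance of small_brush from where it was at the start of the episode above 0.02 m).
It fails at once if the clear box is moved by more than 20 mm (distance of clear_box from where it was at the start of the episode above 0.02 m).
It also fails if it takes over 48 s, if anything falls off the work surface, if the arm or the gripper's body presses on something with over 40 N, if the wrist force passes 120 N, or if a joint passes its speed limit or range.

## Robot

A 6-joint arm with a two-finger parallel gripper is mounted at the origin on a cart in front of the work surface, level with it; the furniture and walls round the work are solid. World frame = base frame: x ahead of the robot, y to its left, z up, the work surface at z = 0. Lengths are in mm, angles in rad, forces in N, time in s.
With the tool pointing down it reaches from about 325 to 850 mm from the base axis. Payload 15.5 kg.
Tool frame: the origin (TCP) lies between the finger pads; the fingertips stand 22 mm ahead of it and the grasp point (between the pads) lies 3 mm ahead of it; y points along the fingers, x is the direction in which the jaws open and shut, and the axes are right-handed (so a half turn about y gives the same grasp; the last joint's range is limited). The gripper opens to 91 mm and grips with 3 to 60 N. Pads are 32 mm wide; open, the fingers measure 118 mm over their backs; the gripper's body (76 mm by 178 mm) begins 60 mm behind the grasp point.
Start: joints at [1.101, 0.494, 1.345, -0, 1.302, -0.096], TCP at [228.218, 581.845, 235.915] pointing down, gripper open.
Joint ranges: [-2.91, 2.91], [-0.82, 2.16], [0.22, 2.67], [-1.22, 4.37], [0.12, 2.79], [-3.08, 3.08]. Speed limits (rad/s): [1.89, 1.89, 2.57, 3.01, 3.01, 3.01].

## Interface

Orientations are given as [roll, pitch, yaw] about the fixed x, y, z axes, in that order (R = Rz(yaw) Ry(pitch) Rx(roll)).
In Python, from bench import env gives the robot as it stands.
- The arm moves only by the tool jog_arm, never from a script. Its arguments are lists of equal length, an entry for each row: "jaw": the opening, from 0 (shut) to 1 (fully open); "slide": the shift along the tool's x, y, z in m, a list of three; "yaw": the turn about the tool's y in rad. A call has 1 to 12 rows; each row shifts and turns the pose as measured when the row begins, along the tool's axes as they then stand; what a row does not reach is not made up. A row lasts 1/10 s, in which the tool goes at most 50 mm and 8.59 degrees, less where a joint would pass 70% of its speed; a pose out of reach is approached as far as the arm can. A call with a gripper value outside its range is refused whole. The fingers move at their own pace and stop on an object; "grip_force" is the grip in N (left out, the last holds). Time passes only in rows, so rows that do not move let the fingers close. It gives the time, the measured TCP pose, the force and the opening at its end, in the units of the state.
- env.get_obs(): the state, without advancing time (a new reading comes with each control period).
- env.get_image(name): name is "scene" or "top" or "wrist"; returns the picture (384x512x3 uint8, blue, green, red); there is no depth.
- env.camera_info(name): a dict with "K" (3x3 intrinsics, pixels), "distortion" ([k1, k2, p1, p2, k3] as OpenCV has them; the pictures are not rectified), "R" (3x3) and "t" (3): a world point X has camera coordinates R X + t; the wrist camera has in their place "hand_eye" (4x4, takes a point from camera to tool coordinates, whose origin is the TCP and whose axes are the tool frame's). Camera axes: x right, y down, z forward; pixel columns grow to the right and rows downward; lengths in mm; the calibration is good to about 2 mm. A picture is of the moment at which its call begins: read the wrist's pose just before it. camera_info takes no time and is no camera call.
- env.finish_job(): hands the job in, once; it reports no verdict.
The state is a dict: "t": time; "joints": joint angles; "qd": joint speeds; "tau": joint torques, N m; "tool_pos": TCP position; "tool_rot": TCP orientation; "contact_force": force on the tool from outside, world axes, zero at the start; "ft_torque": the same for the moment, N m; "grip_width": finger opening in mm.
Only numpy, scipy, OpenCV 4.12 (cv2) and the standard library are available. Lean on these libraries where they do the work, as an engineer would, in place of code of your own. Each camera call takes 0.05 s, during which the arm holds its last target. There are 200 camera calls.

## Working session

There is one attempt and no reset: what is moved stays moved. The work goes in short steps, Python scripts to look and compute and a tool call to move; the robot and the scene stay as the last step left them, time stands still between calls to the robot, and variables do not carry over. Pictures are saved under pics/ and viewed, about 8 in all and at most 12, crops included, and the job is handed in when it is done.

Besides the shell and the picture viewer there is one more tool, called in YAML: its name, and indented under it one key for each argument. jog_arm: Moves the arm, as the interface text tells. Its arguments: {"type":"object","properties":{"jaw":{"type":"array","items":{"type":"number"}},"slide":{"type":"array","items":{"type":"array","items":{"type":"number"}}},"yaw":{"type":"array","items":{"type":"number"}},"grip_force":{"type":"number"}},"required":["jaw","slide","yaw"]}

```bash
ls; mkdir -p pics
python3 - <<'E'
from bench import env
import cv2
o=env.get_obs();print(o)
for n in("scene","top","wrist"):
    cv2.imwrite(f"pics/{n}0.png",env.get_image(n));print(n,env.camera_info(n))
a=cv2.imread("pics/scene0.png");b=cv2.imread("pics/top0.png")
E
```

```text
pics
{'t': 0.0, 'joints': array([ 1.10148662e+00,  4.94163126e-01,  1.34614354e+00,  1.31647918e-05,
        1.30251349e+00, -9.55160292e-02]), 'qd': array([ 0.00022756, -0.00039379, -0.00038985,  0.00017322,  0.00016325,
       -0.00087309]), 'tau': array([ 3.46526016e-03, -8.78821635e+01, -3.81865168e+01,  7.08390749e-02,
        5.29497780e-02, -7.22613436e-05]), 'tool_pos': array([228.05537497, 581.51537193, 235.3465257 ]), 'tool_rot': array([-1.57066663e+00,  1.22068949e-03,  1.19699923e+00]), 'contact_force': array([ 0.09759436, -0.31327659, -0.4082851 ]), 'ft_torque': array([ 0.05439316,  0.00846464, -0.01777282]), 'grip_width': 91.41349521504114}
scene {'K': array([[371.84797955,   0.        , 257.86417509],
       [  0.        , 371.84797955, 193.72438838],
       [  0.        ,   0.        ,   1.        ]]), 'distortion': array([-0.05697181,  0.        ,  0.        ,  0.        ,  0.        ]), 'R': array([[ 0.79616406, -0.60481859,  0.01781198],
       [-0.45461453, -0.61734815, -0.6420334 ],
       [ 0.39930993,  0.50306633, -0.76646973]]), 't': array([-525.22340709,  228
[... 396 characters left out ...]
53583,  0.02695641, -0.99735263]]), 't': array([-84.4496918 , 536.74141859, 967.90732457])}
wrist {'K': array([[265.76761777,   0.        , 253.06996124],
       [  0.        , 265.76761777, 195.0962031 ],
       [  0.        ,   0.        ,   1.        ]]), 'distortion': array([-0.02251375,  0.        ,  0.        ,  0.        ,  0.        ]), 'hand_eye': array([[ 9.99999937e-01,  4.87524867e-05,  3.51273478e-04,
        -1.22083246e+00],
       [-3.29892068e-04, -2.35652391e-01,  9.71837354e-01,
        -1.48941393e+02],
       [ 1.30157923e-04, -9.71837408e-01, -2.35652360e-01,
         6.54820150e+01],
       [ 0.00000000e+00,  0.00000000e+00,  0.00000000e+00,
         1.00000000e+00]])}
```

View pics/top0.png

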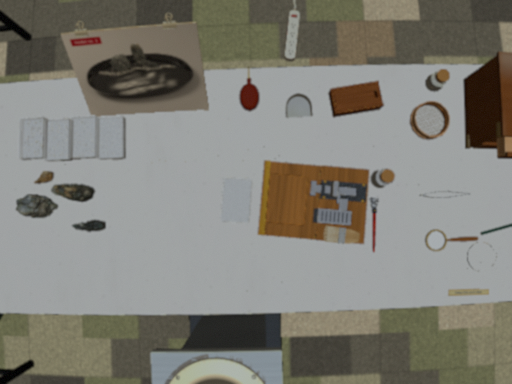

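View pics/scene0.png

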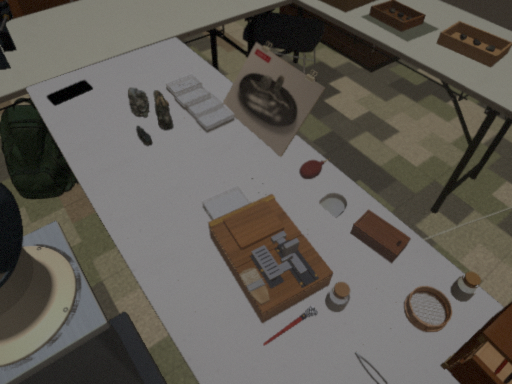

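Top view: case at about cols 260–368, rows 162–243, slightly rotated; the catch is near (333,215) and the knob near (335,188). The scene view shows the same. Next I enlarge both.

Run:
```python
import cv2,numpy as np
a=cv2.imread("pics/top0.png")[150:260,250:400];b=cv2.imread("pics/scene0.png")[180:330,195:355]
A=cv2.resize(a,None,fx=5,fy=5,interpolation=2);B=cv2.resize(b,None,fx=4,fy=4,interpolation=2)
cv2.imwrite("pics/tz.png",np.clip(A*1.3,0,255).astype('u1'));cv2.imwrite("pics/sz.png",np.clip(B*1.5,0,255).astype('u1'))
```

```text
(no output)
```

View pics/tz.png

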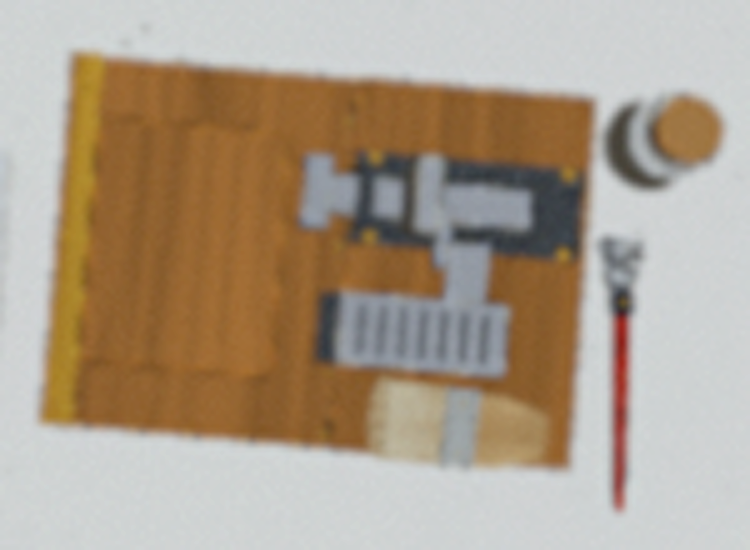

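View pics/sz.png

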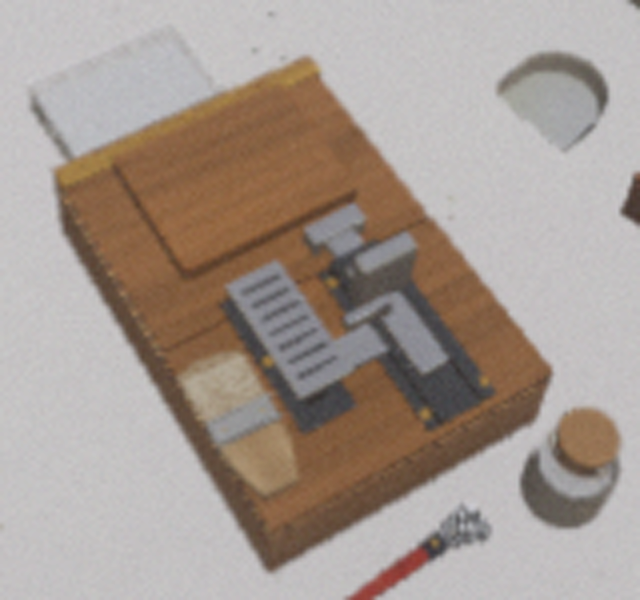

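Crops: the case corners in tz are (72,52), (597,99), (568,468), (40,420), the knob top is near (430,190), and the catch plate centre is near (422,333). In sz the knob top is near (386,255) and the catch near (288,331). Now I measure.

```bash
cat > h.py <<'E'
import cv2,numpy as np
from bench import env
def ray(n,px):
    c=env.camera_info(n);p=cv2.undistortPoints(np.array([[px]],float),c['K'],np.array(c['distortion']))[0,0]
    R=np.array(c['R']);return -R.T@c['t'],R.T@np.array([p[0],p[1],1])
def onz(n,px,z):
    o,d=ray(n,px);return o+d*(z-o[2])/d[2]
def tri(p,q):
    o1,d1=ray("top",p);o2,d2=ray("scene",q)
    s=np.linalg.lstsq(np.c_[d1,-d2],o2-o1,rcond=None)[0];a=o1+s[0]*d1;b=o2+s[1]*d2
    return (a+b)/2,np.linalg.norm(a-b)
def tz(u,v):return ((u+.5)/5-.5+250,(v+.5)/5-.5+150)
def sz(u,v):return ((u+.5)/4-.5+195,(v+.5)/4-.5+180)
E
python3 - <<'E'
from h import *
np.set_printoptions(precision=1,suppress=True)
print("cam",ray("top",(0,0))[0],ray("scene",(0,0))[0])
C=dict(TL=((72,52),(312,60)),TR=((597,99),(551,372)),BR=((568,468),(268,540)),BL=((40,420),(58,172)))
P={}
for k,(a,b) in C.items():
    P[k]=onz("top",tz(*a),58);print(k,P[k],onz("scene",sz(*b),58),tri(tz(*a),sz(*b)))
for k in(("TL","TR"),("BL","BR"),("BL","TL"),("BR","TR")):
    d=P[k[1]]-P[k[0]];print(k,np.hypot(*d[:2]),np.degrees(np.arctan2(d[1],d[0])))
print("knob",onz("top",tz(430,190),105),onz("scene",sz(386,255),105),tri(tz(430,190),sz(386,255)))
print("catch",onz("top",tz(422,333),88),onz("scene",sz(288,331),88),tri(tz(422,333),sz(288,331)))
for u in((337,290),(508,305),(503,375),(335,362)):print(onz("top",tz(*u),88))
# panel front edge corners
for u,v in(((78,362),(188,275)),((268,376),(355,192))):print("panel",onz("top",tz(*u),72),)
for v in((113,162),(188,275),(355,192)):print("panel sc",onz("scene",sz(*v),72))
E
```

```text
cam [ 467.4 -127.3  998.7] [ 215.8 -562.4  743.8]
TL [ 598.1 -130.9   58. ] [ 600.  -135.6   58. ] (array([ 600.4, -132.1,   54. ]), np.float64(4.141713361468471))
TR [ 569.1 -369.4   58. ] [ 568.5 -372.2   58. ] (array([ 570. , -370.8,   54.1]), np.float64(1.0971191323582643))
BR [ 402.5 -348.6   58. ] [ 397.5 -355.2   58. ] (array([ 401.3, -351.5,   44.9]), np.float64(0.778608174787038))
BL [ 431.7 -111.3   58. ] [ 433.1 -114.8   58. ] (array([ 432.9, -112. ,   54.8]), np.float64(2.883004837770215))
('TL', 'TR') 240.2254814605219 -96.9181966635919
('BL', 'BR') 239.0739241904618 -97.01232409170045
('BL', 'TL') 167.47815030827758 -6.7273920263675135
('BR', 'TR') 167.87103157362617 -7.120985543997963
knob [ 526.9 -282.9  105. ] [ 523.5 -287.4  105. ] (array([ 527.3, -284.1,   97.4]), np.float64(0.21555616261814273))
catch [ 465.6 -279.8   88. ] [ 463.3 -284.8   88. ] (array([ 465.9, -281.3,   80.2]), np.float64(0.8610428020155265))
[ 485.5 -243.3   88. ]
[ 476.5 -318.    88. ]
[ 446.1 -314.6   88. ]
[ 454.2 -241.2   88. ]
panel [ 457.5 -129.2   72. ]
panel [ 448.7 -213.3   72. ]
panel sc [ 456.9 -136.3   72. ]
panel sc [ 447.8 -220.5   72. ]
panel sc [ 552.2 -232.    72. ]
```

jog_arm:
  jaw: [0.51,0.51,0.51,0.51,0.51,0.51,0.51,0.51,0.51,0.51,0.51,0.51]
  slide:
    - [0,0,-0.05]
    - [0,0,-0.05]
    - [0,0,-0.05]
    - [0,0,-0.05]
    - [0,0,-0.05]
    - [0,0,-0.05]
    - [0,0,-0.05]
    - [0,0,-0.05]
    - [0,0,-0.05]
    - [0,0,-0.05]
    - [0,0,-0.05]
    - [0,0,-0.05]
  yaw: [0.08,0.08,0.08,0.08,0.08,0.08,0.08,0.08,0.08,0.08,0.08,0.08]

```text
t: 1.35
tool_pos: [619.8, 161.2, 231.8]
tool_rot: [-1.571, 0.003, 0.209]
contact_force: [1.1, -0.1, 0.5]
grip_width: 46.4
```

jog_arm:
  jaw: [0.51,0.51,0.51,0.51,0.51,0.51,0.51,0.51,0.51,0.51]
  slide:
    - [-0.015,0,-0.045]
    - [-0.015,0,-0.045]
    - [-0.01,0,-0.045]
    - [-0.01,0,-0.045]
    - [-0.005,0,-0.045]
    - [-0.005,0,-0.045]
    - [-0.005,0,-0.045]
    - [-0.005,0,-0.03]
    - [-0.005,0,-0.01]
    - [0,0,0]
  yaw: [0.08,0.08,0.08,0.08,0,0,0,0,0,0]

```text
t: 2.35
tool_pos: [533.7, -212.6, 230.2]
tool_rot: [-1.573, 0.005, -0.135]
contact_force: [0.3, -0.1, -0.7]
grip_width: 46.4
```

```bash
cat >> h.py <<'E'
PSI=-0.1215;CC=np.array([500.2,-242.]);EX=np.array([np.cos(PSI),np.sin(PSI)]);EY=np.array([-EX[1],EX[0]])
def st(cx=0,cy=0,tip=None):
    "slide (mm) in tool x,y,z and turn to reach case cx,cy with fingertip z tip; tip is 22 ahead of the TCP"
    o=env.get_obs();p=o['tool_pos'];y=o['tool_rot'][2];d=CC+cx*EX+cy*EY-p[:2]
    c=p[:2]-CC
    print("t",o['t'],"case",c@EX,c@EY,"tipz",p[2]-22,"yaw",y,"F",o['contact_force'],"w",o['grip_width'])
    print("slide",d@[np.cos(y),np.sin(y)],(p[2]-22-tip) if tip is not None else 0,d@[-np.sin(y),np.cos(y)],"turn",y-PSI)
E
python3 - <<'E'
from h import *
st(0,-10,110)
cv2.imwrite("pics/w1.png",env.get_image("wrist"))
E
```

```text
t 2.35 case 29.711971121713034 33.22649372381569 tipz 208.22176253868957 yaw -0.13497654539639248 F [ 0.31021695 -0.0695784  -0.71558063] w 46.41653853699939
slide -29.126746887101273 98.22176253868957 -43.62297105158387 turn -0.01347654539639248
```

View pics/w1.png

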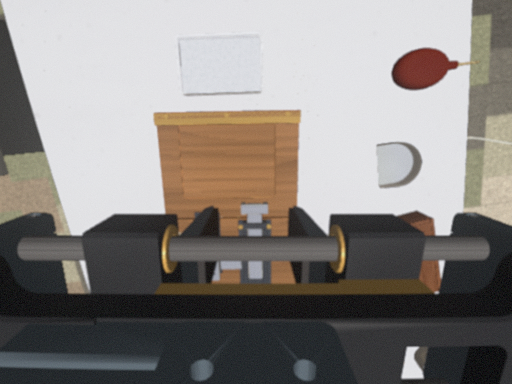

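The wrist view shows the yellow strip's far ends at (154,114) and (301,111), the keeper at (254,208) and the panel's front edge at col 181. I cross-check the case centre with these.

```bash
cat >> h.py <<'E'
from scipy.spatial.transform import Rotation as Ro
def wr(px,z):
    o=env.get_obs();c=env.camera_info("wrist");p=cv2.undistortPoints(np.array([[px]],float),c['K'],np.array(c['distortion']))[0,0]
    H=np.array(c['hand_eye']);R=Ro.from_euler('xyz',o['tool_rot']).as_matrix()
    d=R@H[:3,:3]@[p[0],p[1],1];w=R@H[:3,3]+o['tool_pos'];X=w+d*(z-w[2])/d[2];e=X[:2]-CC
    return X,e@EX,e@EY
E
python3 - <<'E'
from h import *
np.set_printoptions(precision=1,suppress=True)
for n,px,z in(("near strip",(154,114),58),("far strip",(301,111),58),("keeper",(254,208),72),("panelL",(181,140),72),("panelR",(274,140),72)):print(n,*wr(px,z))
E
```

```text
near strip [ 430.5 -113.5   58. ] -84.76673309270059 119.08189569712479
far strip [ 600.2 -133.3   58. ] 86.09621852270288 119.98398275279469
keeper [ 531.3 -237.8   72. ] 30.388879426564465 7.920867575344832
panelL [ 459.8 -147.1   72. ] -51.57775631638314 89.30942515404595
panelR [ 564.5 -161.3   72. ] 54.00227709981434 87.88444401561182
```

The wrist view puts the case centre within about 1 mm of my estimate. I go to a point above the start position.

jog_arm:
  jaw: [0.51,0.51,0.51,0.51,0.51]
  slide:
    - [-0.015,0,-0.022]
    - [-0.014,0.01,-0.022]
    - [0,0.04,0]
    - [0,0.04,0]
    - [0,0,0]
  yaw: [-0.013,0,0,0,0]

```text
t: 2.9
tool_pos: [502.6, -246.9, 139.6]
tool_rot: [-1.573, 0.0, -0.114]
contact_force: [-0.6, 0.7, 1.6]
grip_width: 46.6
```

Run:
```python
from h import *
st(0,-10,90)
```

```text
t 2.9 case 2.9376312755069285 -4.531757891492273 tipz 117.56624567724305 yaw -0.11394172910200462 F [-0.62832137  0.73244974  1.61813503] w 46.557532233858716
slide -2.978877427877061 27.566245677243046 -5.445882714287749 turn 0.007558270897995378
```

Adjust laterally, then lower slowly onto the catch.

jog_arm:
  jaw: [0.51,0.51,0.51,0.51,0.51,0.51]
  slide:
    - [-0.003,0,-0.005]
    - [0,0.01,0]
    - [0,0.01,0]
    - [0,0.004,0]
    - [0,0,0]
    - [0,0,0]
  yaw: [0.007,0,0,0,0,0]

```text
t: 3.5
tool_pos: [502.4, -250.6, 118.9]
tool_rot: [-1.575, -0.005, -0.118]
contact_force: [0.1, 0.8, -0.3]
grip_width: 46.5
```

Run:
```python
from h import *
st(0,-10,82)
```

```text
t 3.5 case 3.1898952169624706 -8.237470047855169 tipz 96.86323643317071 yaw -0.11810614140527198 F [ 0.07162894  0.79330522 -0.25767868] w 46.53015937488016
slide -3.1958586118763623 14.863236433170712 -1.7516937689857381 turn 0.0033938585947280164
```

jog_arm:
  jaw: [0.51,0.51,0.51,0.51,0.51,0.51]
  slide:
    - [-0.003,0.004,0]
    - [0,0.004,0]
    - [0,0.004,0]
    - [0,0.003,0]
    - [0,0.002,0]
    - [0,0,0]
  yaw: [0,0,0,0,0,0]

```text
t: 4.1
tool_pos: [499.8, -250.7, 101.5]
tool_rot: [-1.576, -0.007, -0.118]
contact_force: [-0.3, 0.9, 4.5]
grip_width: 46.5
```

Run:
```python
from h import *
st(0,-10,82)
```

```text
t 4.1 case 0.6844622787579743 -8.631580781939467 tipz 79.49248890203899 yaw -0.11841626258836113 F [-0.3456768   0.93717966  4.48456516] w 46.50394018423181
slide -0.6886788631847846 -2.5075110979610145 -1.3663020130273114 turn 0.003083737411638865
```

Force is 4.5 N, so the catch is about 8 mm down. Now I push along case -y.

jog_arm:
  jaw: [0.51,0.51,0.51,0.51,0.51,0.51]
  slide:
    - [0,0,0]
    - [0,0,-0.004]
    - [0,0,-0.004]
    - [0,0,-0.004]
    - [0,0,-0.004]
    - [0,0,-0.004]
  yaw: [0,0,0,0,0,0]

```text
t: 4.7
tool_pos: [497.3, -270.8, 101.8]
tool_rot: [-1.574, -0.006, -0.118]
contact_force: [0.9, 4.4, 4.3]
grip_width: 46.6
```

Run:
```python
from h import *
st(0,-46,80)
```

```text
t 4.7 case 0.5806582673564182 -28.91733736508465 tipz 79.77292148489003 yaw -0.11830572504986225 F [0.92069219 4.366508   4.32261208] w 46.60810403080072
slide -0.6352219335589538 -0.2270785151099659 -17.080720705430107 turn 0.003194274950137743
```

jog_arm:
  jaw: [0.51,0.51,0.51,0.51,0.51,0.51]
  slide:
    - [0,0,-0.004]
    - [0,0,-0.004]
    - [0,0,-0.004]
    - [0,0,-0.003]
    - [0,0,-0.002]
    - [0,0,0]
  yaw: [0,0,0,0,0,0]

```text
t: 5.3
tool_pos: [495.5, -285.4, 101.9]
tool_rot: [-1.567, -0.006, -0.118]
contact_force: [0.5, 2.3, 6.3]
grip_width: 46.1
```

Run:
```python
from h import *
st(0,-46,80)
```

```text
t 5.3 case 0.6140644076124981 -43.68677045925196 tipz 79.85164994066739 yaw -0.1181983148760758 F [0.48420016 2.25470485 6.31944154] w 46.07985159659027
slide -0.6216986023057806 -0.14835005933261414 -2.3111894887215447 turn 0.003301685123924203
```

Continue gently until the stop's force appears.

jog_arm:
  jaw: [0.51,0.51,0.51]
  slide:
    - [0,0,-0.002]
    - [0,0,-0.002]
    - [0,0,0]
  yaw: [0,0,0]

```text
t: 5.6
tool_pos: [495.4, -285.5, 102.0]
tool_rot: [-1.56, -0.005, -0.117]
contact_force: [0.3, 0.7, 4.8]
grip_width: 46.3
```

jog_arm:
  jaw: [0.51,0.51]
  slide:
    - [0,0,-0.004]
    - [0,0,-0.005]
  yaw: [0,0]

```text
t: 5.8
tool_pos: [494.9, -286.9, 101.8]
tool_rot: [-1.548, -0.004, -0.116]
contact_force: [18.9, 58.2, 23.7]
grip_width: 46.1
```

Run:
```python
from h import *
st(0,-46,80)
cv2.imwrite("pics/s2.png",cv2.resize(env.get_image("scene")[160:310,190:350],None,fx=4,fy=4,interpolation=2))
```

```text
t 5.8 case 0.16378912141073868 -45.2601260570301 tipz 79.75590254299007 yaw -0.11554396212328111 F [18.88353568 58.19768553 23.69743841] w 46.138500641959766
slide -0.16819290743405468 -0.24409745700992858 -0.7388852912781718 turn 0.005956037876718889
```

View pics/s2.png

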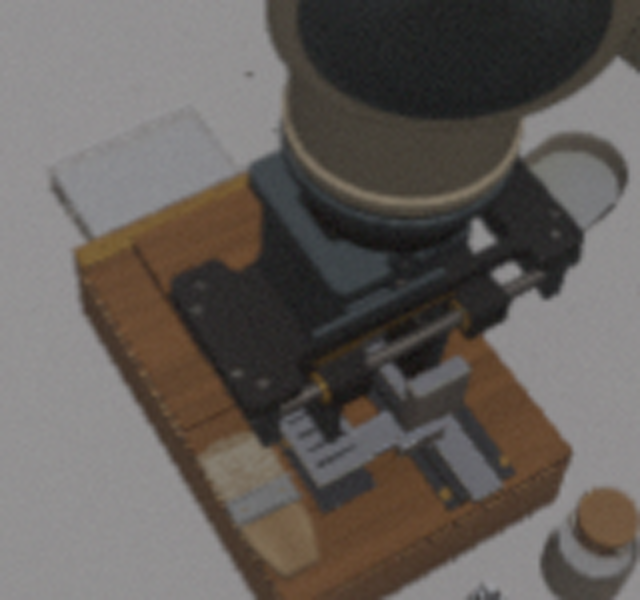

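The picture shows the bolt drawn, with the knob next to the catch arm and the brush unmoved. At 58 N it is against its stop. I relax, then lift.

jog_arm:
  jaw: [0.51,0.51,0.51,0.51,0.51,0.51,0.51,0.51]
  slide:
    - [0,0,0]
    - [0,0,0.001]
    - [0,-0.005,0]
    - [0,-0.01,0]
    - [0,-0.02,0]
    - [0,-0.03,0]
    - [0,-0.03,0.01]
    - [0,0,0]
  yaw: [0,0,0,0,0,0,0,0]

```text
t: 6.65
tool_pos: [495.4, -279.3, 203.3]
tool_rot: [-1.549, -0.003, -0.114]
contact_force: [0.7, -0.2, 0.1]
grip_width: 46.2
```

Run:
```python
from h import *
print(env.get_obs()['tool_rot']);st(-82,53,140)
cv2.imwrite("pics/s3.png",cv2.resize(env.get_image("scene")[160:310,190:350],None,fx=4,fy=4,interpolation=2))
```

```text
[-1.54903653 -0.00344059 -0.11431463]
t 6.65 case -0.25092693155859286 -37.60248354371799 tipz 181.26355904387913 yaw -0.11431463306741763 F [ 0.69240116 -0.16211786  0.0937079 ] w 46.19658086884811
slide -81.09595625834582 41.26355904387913 91.18753670531697 turn 0.007185366932582371
```

View pics/s3.png

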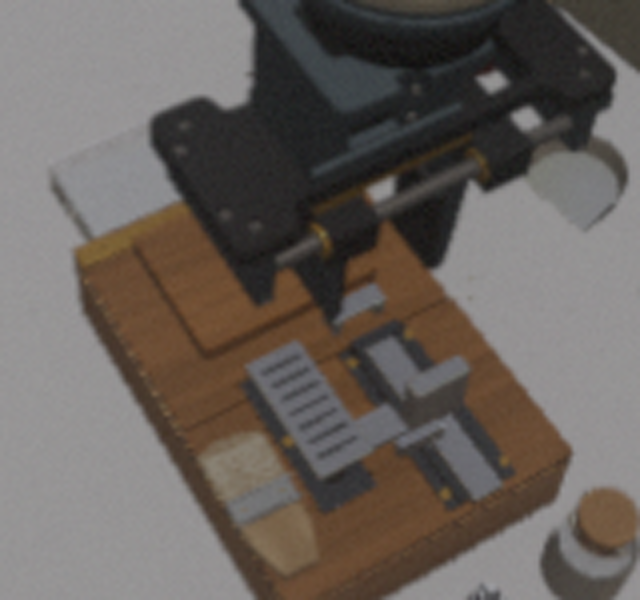

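The bolt is drawn, the catch is up behind its lug, and the bystanders are unmoved. Next I shut the jaws and go in front of the panel.

jog_arm:
  jaw: [0,0,0,0,0,0]
  slide:
    - [-0.035,0,0.035]
    - [-0.035,0,0.035]
    - [-0.013,0,0.02]
    - [0,0.035,0]
    - [0,0.035,0]
    - [0,0,0]
  yaw: [0.007,0,0,0,0,0]

```text
t: 7.3
tool_pos: [418.9, -177.1, 130.7]
tool_rot: [-1.55, -0.001, -0.123]
contact_force: [-0.1, -0.8, -0.5]
grip_width: 1.6
```

Run:
```python
from h import *
st(-82,53,63)
```

```text
t 7.3 case -88.6088862960689 54.59601773497704 tipz 108.70014567779077 yaw -0.12340397730738395 F [-0.10188847 -0.7587113  -0.54317372] w 1.6012046320149467
slide 6.6119130967514534 45.70014567779077 -1.5834316801601576 turn -0.0019039773073839528
```

jog_arm:
  jaw: [0,0,0,0,0,0]
  slide:
    - [0.004,0.015,0]
    - [0,0.015,0]
    - [0,0.008,0]
    - [0,0.003,0]
    - [0,0.001,0]
    - [0,0,0]
  yaw: [0,0,0,0,0,0]

```text
t: 7.9
tool_pos: [424.1, -178.9, 90.8]
tool_rot: [-1.551, -0.001, -0.124]
contact_force: [1.0, 0.2, 0.7]
grip_width: 0.6
```

Run:
```python
from h import *
st(12,53,63)
```

```text
t 7.9 case -83.18209803329903 53.3828681660262 tipz 68.82517959240248 yaw -0.12440762819656548 F [0.9538385  0.17383329 0.67667485] w 0.5713432189471909
slide 95.18280892120103 5.825179592402478 -0.10611278549629279 turn -0.0029076281965654815
```

jog_arm:
  jaw: [0,0,0,0,0,0]
  slide:
    - [0,0.003,0]
    - [0,0.002,0]
    - [0,0,0]
    - [0.006,0,0]
    - [0.008,0,0]
    - [0.008,0,0]
  yaw: [0,0,0,0,0,0]

```text
t: 8.5
tool_pos: [447.3, -181.9, 86.9]
tool_rot: [-1.551, -0.002, -0.125]
contact_force: [-2.0, 1.0, -0.5]
grip_width: 0.9
```

Run:
```python
from h import *
st(12,53,64)
```

```text
t 8.5 case -59.83105515030488 53.22978318369064 tipz 64.90902936112884 yaw -0.12486273540295678 F [-1.95131109  0.97865154 -0.52433356] w 0.8521497522209756
slide 71.8314217168734 0.9090293611288445 0.011766492448379105 turn -0.0033627354029567846
```

Contact with about 2 N of friction: the lid is sliding. I continue.

jog_arm:
  jaw: [0,0,0,0,0,0,0,0]
  slide:
    - [0.008,0,0]
    - [0.008,0,0]
    - [0.008,0,0]
    - [0.008,0,0]
    - [0.008,0,0]
    - [0.008,0,0]
    - [0.006,0,0]
    - [0.004,0,0]
  yaw: [0,0,0,0,0,0,0,0]

```text
t: 9.3
tool_pos: [511.0, -189.5, 86.8]
tool_rot: [-1.551, -0.002, -0.124]
contact_force: [-1.4, 0.6, 0.7]
grip_width: 0.6
```

Run:
```python
from h import *
st(12,53,64)
```

```text
t 9.3 case 4.326038686887973 53.3982960433683 tipz 64.81081313418103 yaw -0.12410700891451898 F [-1.42748213  0.61341126  0.73497674] w 0.6161659163246535
slide 7.674973595264627 0.8108131341810321 -0.3782886269693288 turn -0.0026070089145189823
```

jog_arm:
  jaw: [0,0,0,0]
  slide:
    - [0.003,0,0]
    - [0.003,0,0]
    - [0.002,0,0]
    - [0.002,0,0]
  yaw: [0,0,0,0]

```text
t: 9.7
tool_pos: [521.6, -190.8, 86.8]
tool_rot: [-1.551, -0.002, -0.124]
contact_force: [-1.3, 0.9, 0.8]
grip_width: 0.2
```

jog_arm:
  jaw: [0,0,0,0]
  slide:
    - [0.002,0,0]
    - [0.002,0,0]
    - [0.002,0,0]
    - [0.002,0,0]
  yaw: [0,0,0,0]

```text
t: 10.1
tool_pos: [522.3, -190.7, 86.5]
tool_rot: [-1.55, 0.013, -0.123]
contact_force: [-14.2, -1.6, 14.2]
grip_width: 0.2
```

The stop is reached (14 N). I back off, lift and check.

jog_arm:
  jaw: [0,0,0,0,0,0,0,0]
  slide:
    - [0,0,0]
    - [-0.005,0,0]
    - [-0.005,0,0]
    - [0,-0.02,0]
    - [0,-0.04,0]
    - [0,-0.04,0]
    - [0,-0.04,0]
    - [0,0,0]
  yaw: [0,0,0,0,0,0,0,0]

```text
t: 10.9
tool_pos: [511.1, -192.3, 230.8]
tool_rot: [-1.549, 0.015, -0.123]
contact_force: [0.2, -0.8, -0.8]
grip_width: 0.5
```

jog_arm:
  jaw: [0,0,0,0,0,0,0,0,0]
  slide:
    - [0,0,0.045]
    - [0,0,0.045]
    - [0,0,0.045]
    - [0,0,0.045]
    - [0,0,0.045]
    - [0,0,0.045]
    - [0,0,0.03]
    - [0,0,0]
    - [0,0,0]
  yaw: [0,0,0,0,0,0,0,0,0]

```text
t: 11.8
tool_pos: [547.7, 115.0, 235.6]
tool_rot: [-1.55, 0.011, -0.127]
contact_force: [-0.0, -0.3, 0.1]
grip_width: 0.2
```

Run:
```python
from h import *
st(0,0)
a=env.get_image("scene");b=env.get_image("top")
cv2.imwrite("pics/s4.png",cv2.resize(a[160:330,180:360],None,fx=3.4,fy=3.4,interpolation=2))
cv2.imwrite("pics/t4.png",cv2.resize(b[130:260,210:400],None,fx=4,fy=4,interpolation=2))
```

```text
t 11.8 case 3.905506581482563 360.17835756902485 tipz 213.57107053070808 yaw -0.12685740255595457 F [-0.04055451 -0.30850938  0.07735994] w 0.15688034948613233
slide -1.9758393112876318 0 -360.19411197546566 turn -0.005357402555954571
```

View pics/t4.png

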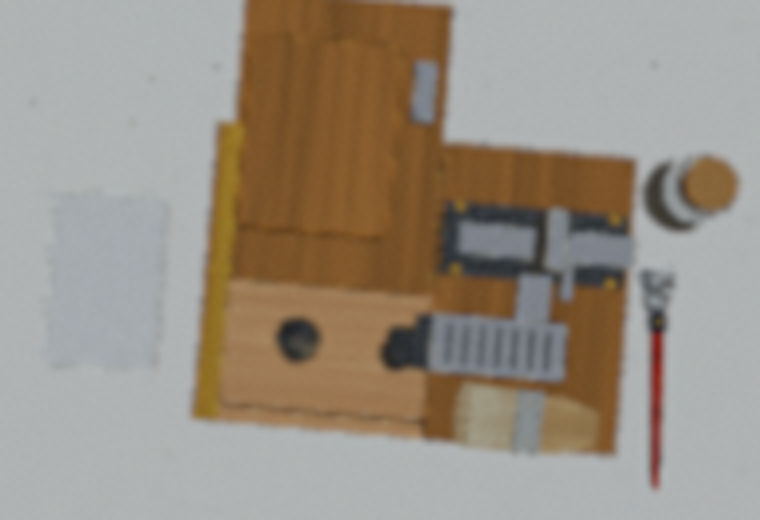

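View pics/s4.png

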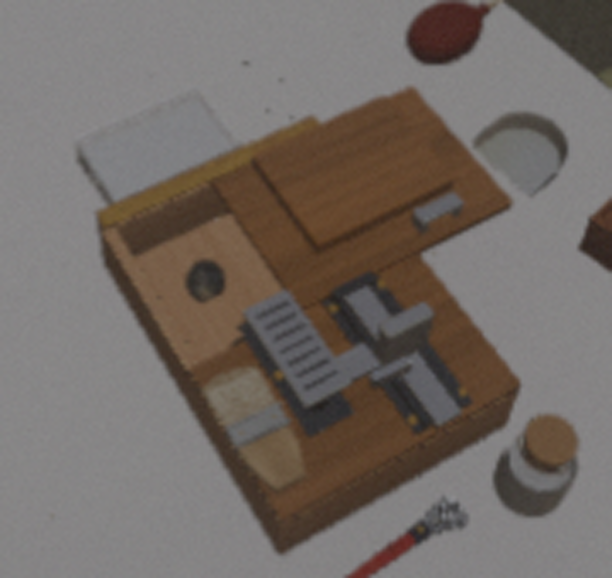

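The lid is wide open (front edge in t4 from (232,282) to (430,297)), the bolt drawn, the catch up, and all the bystanders in place. One numeric check, then I hand in.

Run:
```python
from h import *
for u,v in((232,282),(430,297)):
    e=onz("top",((u+.5)/4-.5+210,(v+.5)/4-.5+130),58)[:2]-CC;print("lid front case x",e@EX,"open",e@EX+85)
k=onz("top",((557+.5)/4-.5+210,(240+.5)/4-.5+130),105)[:2]-CC;print("knob case y",k@EY,"(shut gave)",(onz("top",tz(430,190),105)[:2]-CC)@EY)
print(env.finish_job())
```

```text
lid front case x -6.597564574429381 open 78.40243542557062
lid front case x -4.963468092404491 open 80.0365319075955
knob case y -66.30101749563866 (shut gave) -37.35538796142483
the job is handed in; nothing more can be done
None
```

The stone case is open and the job is handed in, at about 12 s of the 48 s allowed; no verdict is reported.

- **Bolt:** I pressed the catch down (about 4.5 N) and held it while the other finger pushed the knob until the bolt hit its stop. The push at the stop reached about 65 N at the wrist, against the 120 N limit. The top camera puts the bolt at about 29 of 30 mm drawn.
- **Catch:** I let it go by lifting straight up. It looks sprung up behind the bolt in the pictures, but I did not measure its height.
- **Lid:** I pushed the panel with the closed fingertips to the stop (about 20 N), then backed off. The top camera puts it 78–80 mm open out of 80.
- **Bystanders and robot:** the brushes, jar and clear box look unmoved by eye. The arm is clear, with its fingertips about 210 mm above the table.

The top and scene cameras disagreed by 3–5 mm on points on the case. The wrist camera agreed with their average to about 1 mm, so I worked from that. No check failed.

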